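Feed one bottle cap and nudge it into the empty bay

ROBOT

A 6-joint arm with a two-finger parallel gripper is mounted at the origin on a cart in front of the work surface, level with it; the furniture and walls round the work are solid. World frame = base frame: x ahead of the robot, y to its left, z up, the work surface at z = 0. Lengths are in mm, angles in rad, forces in N, time in s.
With the tool pointing down it reaches from about 350 to 975 mm from the base axis. Payload 7.1 kg.
Tool frame: the origin (TCP) lies at the very end of the fingers, on their centre line; the grasp point (between the pads) lies ctrl.hold_point_z behind it (ctrl.hold_point_z is the distance from the TCP to the grasp point, in mm); z points along the fingers, y is the line along which they close (so a half turn about z gives the same grasp; the last joint's range is limited). The gripper opens to 88 mm and grips with 3 to 60 N. Pads are 20 mm wide; open, the fingers measure 115 mm over their backs; the gripper's body (75 mm by 178 mm) begins 61 mm behind the grasp point.
Start: joints at [1.297, 0.423, 1.63, -0, 1.089, -0.019], TCP at [157.501, 604.813, 222.675] pointing down, gripper open.
Joint ranges: [-3, 3], [-0.9, 2.11], [0.09, 2.58], [-1.31, 4.45], [0.11, 2.69], [-2.54, 2.54]. Speed limits (rad/s): [2.39, 2.39, 3.01, 3.14, 3.14, 3.14].

INTERFACE

Orientations are given as a rotation vector (axis times angle).
In Python, from workcell import ctrl gives the robot as it stands. The module is installed in compiled form; this text tells all that it offers.
- The arm moves only by the shell command python3 -m creep 'ROWS'. ROWS is JSON, a list of rows, each an object with "translation": the shift along the tool's x, y, z in mm, a list of three; "angular": the turn, a rotation vector about the tool's x, y, z in rad, a list of three; "jaw": the opening, from 0 (shut) to 1 (fully open). A call has exactly 8 rows; each row is the pose to reach, as a shift and turn from the pose commanded when the call began, along the tool's axes at that moment; what a row does not reach only later rows make up. A row lasts 1/8 s, in which the tool goes at most 62.5 mm and 10.7 degrees, less where a joint would pass 70% of its speed; a pose out of reach is approached as far as the arm can. A call with a gripper value outside its range is refused whole. The fingers move at their own pace and stop on an object; the grip force is fixed at half the most. Time passes only in rows, so rows that repeat a pose let the fingers close, or fill a call up. It gives the time, the measured TCP pose, the force, the opening and the grip force at its end, in the units of the state.
- ctrl.get_obs(): the state, without advancing time (a new reading comes with each control period).
- ctrl.get_image(name): name is "scene" or "top"; returns the picture (420x560x3 uint8, red, green, blue); there is no depth.
- ctrl.camera_info(name): a dict with "camera_matrix" (3x3 intrinsics, pixels), "distortion" ([k1, k2, p1, p2, k3] as OpenCV has them; the pictures are not rectified), "world_from_camera" (4x4, takes a point from camera to world coordinates). Camera axes: x right, y up, looking along -z (the intrinsics and any distortion apply to the point x, -y, -z); pixel columns grow to the right and rows downward; lengths in mm; the calibration is good to about 2 mm. A picture is of the moment at which its call begins. camera_info takes no time and is no camera call.
- ctrl.close_job(): hands the job in; it is judged then, once.
Trained networks look in the newest picture that a camera, given by its name, has taken for a name from the list of things; names that differ only in an ending like _2 or _b are one class to them, and where a whole thing is asked for, a point or a joint stands for the part that bears it (a point fixed in the world has none). Each returns a list of dicts, best first, with "score" (0 to 1); they miss things now and then, are a little off and sometimes report something else, mostly with a low value. They report only what shows in the picture. A call takes as long as a camera call. They do not tell look-alikes from the thing itself.
- ctrl.look_for(camera, label): "rect" ([left, top, right, bottom] in pixels, round what is visible of it).
The state is a dict: "t": time; "qpos": joint angles; "qvel": joint speeds; "joint_torque": joint torques, N m; "ee_pos": TCP position; "orientation": TCP orientation; "ft_force": force on the tool from outside, world axes, zero at the start; "moment": the same for the moment, N m; "width": finger opening in mm; "grasp_force": force on a finger pad.
Only numpy, scipy, OpenCV 4.12 (cv2) and the standard library are available. Lean on these libraries where they do the work, as an engineer would, in place of code of your own. Each camera call takes 0.05 s, during which the arm holds its last target. There are 200 camera calls.

TASK

Press the plunger of the cap feeder fully down once with the fingertips and let it come back up, so that a single blue cap is pushed out into the channel in front. Then nudge that cap sideways along the channel with the fingertips, up against the end stop of the bay that is still empty. Do not pinch or lift any cap, and leave the cap already parked in the other bay, the caps in the magazine and the things standing around where they are.

Things in the scene. Friction and masses are not known exactly. Their poses are not given: they have to be found in the camera images.
- feeder: Grey cap feeder, fixed. Origin at table level under the magazine's axis; caps come out to its -x, +y its left. Heights are above the table. A 4 mm plate carries all; caps slide on it. Magazine: clear square tube 41 mm wide, 46 mm high, with three caps, slot at the foot of its front (x = -21 mm). Behind it a grey housing (x 23 to 103, y +-26, top 40 mm) with the plunger at x = 62 mm. Yaw up to +-0.4 rad.
- channel (a point): Middle of the channel in front of the magazine, on the plate (feeder x -46, y 0, z 4 mm): a full press leaves the cap near here. The channel runs along the feeder's y, 44 to 46 mm wide, with a low fence in front (x -68 to -74 mm, top at 8 mm) and an end stop of the same height at each end (inner faces at y +-116 mm).
- bay_left (a point): Place, on the plate, of a cap's centre when it is up against the end stop of the bay at the feeder's +y end (feeder x -46, y 101 mm). The bay is the last 50 mm of the channel, with a low rail (top at 8 mm) also behind. One bay holds a parked cap, the other is empty; which one changes.
- bay_right (a point): The same for the bay at the feeder's -y end (feeder x -46, y -101 mm).
- plunger (a joint): How far the plunger is pressed, m: 0 up, 0.020 fully down on its stop. It slides straight down against a spring (about 4 N to start, 10 N at the bottom) and drives the ejector blade 2.4 times as far; let up, the blade draws back and the stack drops by one cap.
- plunger_top (a point): Centre of the top of the plunger's round black head (32 mm across), about 74 mm above the table when up and 54 mm when fully down.
- cap_0: The lowest cap in the magazine, the one that comes out: a plain blue ribbed bottle cap like the others, 30 mm across, 12 mm high, lying open side down; origin at the centre of its underside. At the start it is 4 mm above the table, inside the magazine.
- cap_1: The middle cap in the magazine: a plain blue ribbed bottle cap like the others, 30 mm across, 12 mm high, lying open side down; origin at the centre of its underside. It drops to the bottom after the press and must stay in the magazine.
- cap_2: The top cap in the magazine: a plain blue ribbed bottle cap like the others, 30 mm across, 12 mm high, lying open side down; origin at the centre of its underside. It must stay in the magazine.
- parked_cap: The cap that already lies parked in one of the two bays: a plain blue ribbed bottle cap like the others, 30 mm across, 12 mm high, lying open side down; origin at the centre of its underside. Its feeder y is about +98 or -98 mm: the other bay is the empty one.
- thread_dark: Bystander: spool of dark thread, 34 mm across, 45 mm high, standing beside the housing behind the channel; origin at the centre of its underside.
- loupe: Bystander: black loupe, 31 mm across, 34 mm high, standing beside the housing behind the channel; origin at the centre of its underside.
- tape: Bystander: small tape measure, 51 x 72 x 17 mm, lying on the table on the robot's side of the fence; origin at the centre of its underside.
There are look-alikes about, which are no part of the job. Leave any brown look-alike of the parked_cap alone.

How it is judged:
By the outcome, as a careful person would: the job done as asked, in the order asked, and still so for the second after the job is handed in, with the robot touching nothing.
It also fails if it takes over 38 s, if anything falls off the work surface, if the arm or the gripper's body presses on something with over 40 N, if the wrist force passes 120 N, or if a joint passes its speed limit or range.

## Working session

There is one attempt and no reset: what is moved stays moved. The work goes in short steps, Python scripts to look and compute and a shell command to move; the robot and the scene stay as the last step left them, time stands still between calls to the robot, and variables do not carry over. Pictures are saved under pics/ and viewed, at most 10 in all, crops included, and the job is handed in when it is done.

```bash
mkdir -p pics; python3 - <<'E'
from workcell import ctrl
import cv2,numpy as np
for n in("scene","top"):
    im=ctrl.get_image(n);cv2.imwrite(f"pics/{n}0.png",im[:,:,::-1])
    c=ctrl.camera_info(n);print(n,np.round(c["camera_matrix"],1).tolist(),np.round(c["distortion"],4),np.round(c["world_from_camera"],3).tolist())
    for l in("feeder","plunger_top","parked_cap","thread_dark","loupe","tape"):
        print(l,[(round(d["score"],2),np.round(d["rect"]).tolist()) for d in ctrl.look_for(n,l)][:5])
o=ctrl.get_obs();print(o["t"],o["ee_pos"],o["orientation"],o["ft_force"],ctrl.hold_point_z)
E
```

```text
scene [[524.3, 0.0, 281.4], [0.0, 524.3, 208.4], [0.0, 0.0, 1.0]] [-0.0198  0.      0.      0.      0.    ] [[0.723, 0.279, -0.632, -57.887], [-0.691, 0.308, -0.654, -638.108], [0.012, 0.91, 0.415, 481.316], [0.0, 0.0, 0.0, 1.0]]
feeder [(0.81, [199.0, 184.0, 332.0, 264.0])]
plunger_top [(0.47, [279.0, 182.0, 294.0, 196.0])]
parked_cap [(0.54, [355.0, 236.0, 370.0, 247.0]), (0.51, [232.0, 270.0, 253.0, 289.0]), (0.46, [298.0, 236.0, 316.0, 253.0])]
thread_dark [(0.84, [226.0, 189.0, 242.0, 216.0]), (0.34, [266.0, 225.0, 276.0, 232.0])]
loupe [(0.81, [331.0, 212.0, 349.0, 234.0])]
tape []
top [[414.8, 0.0, 278.2], [0.0, 414.8, 209.7], [0.0, 0.0, 1.0]] [-0.0523  0.      0.      0.      0.    ] [[-0.008, 0.992, -0.126, 419.289], [-1.0, -0.008, 0.001, -2.342], [0.0, 0.126, 0.992, 942.805], [0.0, 0.0, 0.0, 1.0]]
feeder [(0.95, [202.0, 141.0, 313.0, 238.0])]
plunger_top [(0.51, [232.0, 149.0, 249.0, 166.0])]
parked_cap [(0.69, [296.0, 261.0, 306.0, 274.0]), (0.48, [373.0, 216.0, 384.0, 233.0]), (0.44, [290.0, 184.0, 302.0, 196.0])]
thread_dark [(0.63, [190.0, 179.0, 209.0, 196.0])]
loupe [(0.75, [281.0, 137.0, 296.0, 154.0])]
tape [(0.56, [240.0, 235.0, 262.0, 258.0])]
0.7 [157.51573782 604.81963072 222.72400159] [3.99194139e-01 3.11610651e+00 7.54083185e-05] [ 0.10802134 -0.13297856  0.12069402] 18.700000000000003
```

View pics/top0.png

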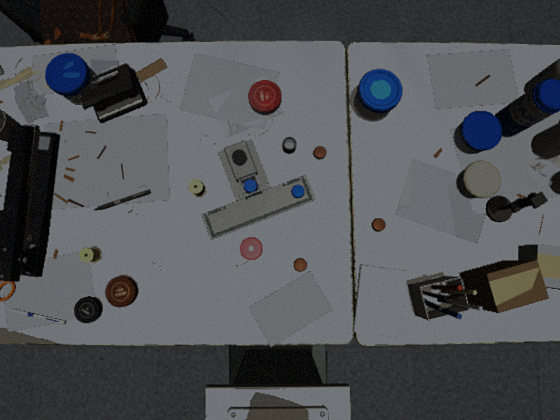

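View pics/scene0.png

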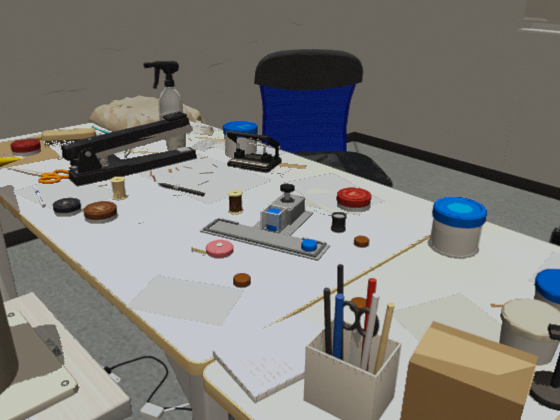

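Top view: the parked blue cap is at (298,190), in the right (-y) bay, so the left bay near (213,222) is empty. The magazine is at (251,185) and the plunger head at (239,157). Possible look-alikes for the cap are brown ones at (320,152), (378,225) and (300,265), plus jar lids. The pink disc at (251,247) lies in front of the fence. I'll check these in a close crop.

```bash
cat > h.py <<'E'
from workcell import ctrl
import cv2,numpy as np
def ray(n,uv):
    c=ctrl.camera_info(n);T=np.array(c["world_from_camera"])
    p=cv2.undistortPoints(np.array([[uv]],float),np.array(c["camera_matrix"]),np.array(c["distortion"]))[0,0]
    return T[:3,3],T[:3,:3]@np.array([p[0],-p[1],-1])
def w(n,uv,z):
    o,d=ray(n,uv);return (o+d*(z-o[2])/d[2])[:2]
def proj(n,P):
    c=ctrl.camera_info(n);T=np.array(c["world_from_camera"])
    q=(np.array(P,float)-T[:3,3])@T[:3,:3]*[1,-1,-1]
    return cv2.projectPoints(q,np.zeros(3),np.zeros(3),np.array(c["camera_matrix"]),np.array(c["distortion"]))[0][:,0]
E
python3 - <<'E'
import cv2
im=cv2.imread("pics/top0.png");cv2.imwrite("pics/crop0.png",cv2.resize(im[130:265,185:335],None,fx=5.3,fy=4.4*1.0,interpolation=cv2.INTER_CUBIC) if 0 else cv2.resize(im[135:265,185:335],(750,650))[:600])
E
```

```text
(no output)
```

View pics/crop0.png

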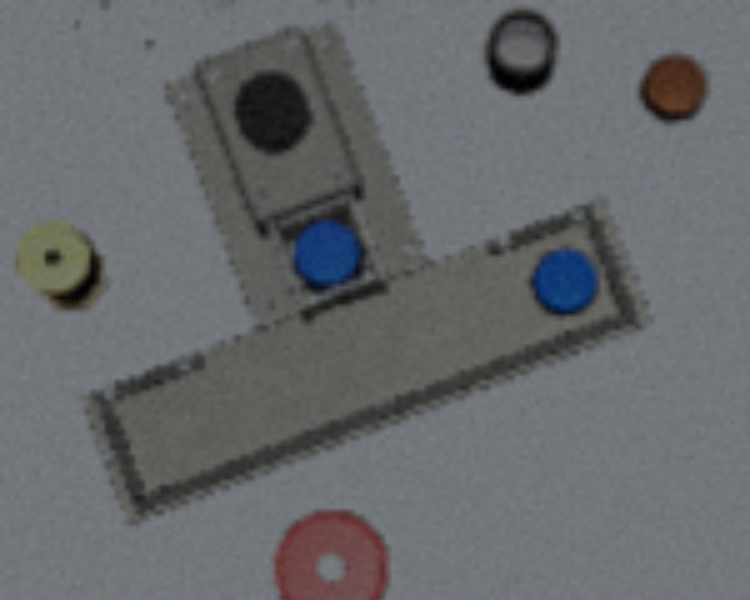

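The crop shows the blue parked cap in the right bay at (298,191), the magazine cap at (251,186) and the plunger head at (239.6,157). The left bay is empty, with its corner near (213,235). The brown cap at (320,152) is outside the feeder. Next I'll fit the pose.

```bash
cat >> h.py <<'E'
def F(p,pts):
    c,s=np.cos(p[2]),np.sin(p[2]);q=np.array(pts,float)
    return np.c_[p[0]+c*q[:,0]-s*q[:,1],p[1]+s*q[:,0]+c*q[:,1],q[:,2]]
E
python3 - <<'E'
from h import *
from scipy.optimize import least_squares
f=[(62,0,74),(0,0,40),(-68,116,8),(-68,-116,8),(-46,-98,16)]
u=np.array([(273,112),(328,254),(142,490),(625,318),(566,281)])/5+[184.6,134.6]
fs=[(62,0,74)]; us=np.array([(287,188.)])
g=lambda p:np.r_[(proj("top",F(p,f))-u).ravel()]
r=least_squares(g,[480,60,0.3]);p=r.x;print(p,np.round(g(p),1))
print("scene",proj("scene",F(p,[(62,0,74),(0,0,40),(-46,-98,16),(-68,116,8)])))
for n,q in dict(pl=(62,0,74),ch=(-46,0,4),bl=(-46,101,4),br=(-46,-101,4)).items(): print(n,F(p,[q]).round(1))
for n,uv,z in(("thread",(195.5,186),45),("tape?",(251,248),17),("loupe",(289,144),34)):print(n,w("top",uv,z), )
im=ctrl.get_image("scene")[160:300,180:390,::-1]
cv2.imwrite("pics/sc1.png",cv2.resize(im,(798,532),interpolation=cv2.INTER_CUBIC))
from scipy.spatial.transform import Rotation as R
o=ctrl.get_obs();print(R.from_rotvec(o["orientation"]).as_matrix().round(3))
E
```

```text
[5.88869258e+02 5.81590356e+01 3.47165974e-01] [ 0.1 -1.1 -0.1 -0.   0.   0.8 -0.6 -0.1  0.6  0.5]
scene [[285.93404613 185.83615048]
 [272.07716902 211.90859777]
 [307.25555922 243.03112322]
 [205.08425717 227.57575964]]
pl [[647.2  79.3  74. ]]
ch [[545.6  42.5   4. ]]
bl [[511.2 137.5   4. ]]
br [[580.  -52.5   4. ]]
thread [587.65607439 178.20436349]
tape? [451.69866921  57.67575023]
loupe [684.22218896 -29.13020078]
[[-0.968  0.252  0.   ]
 [ 0.252  0.968  0.   ]
 [-0.     0.    -1.   ]]
```

View pics/sc1.png

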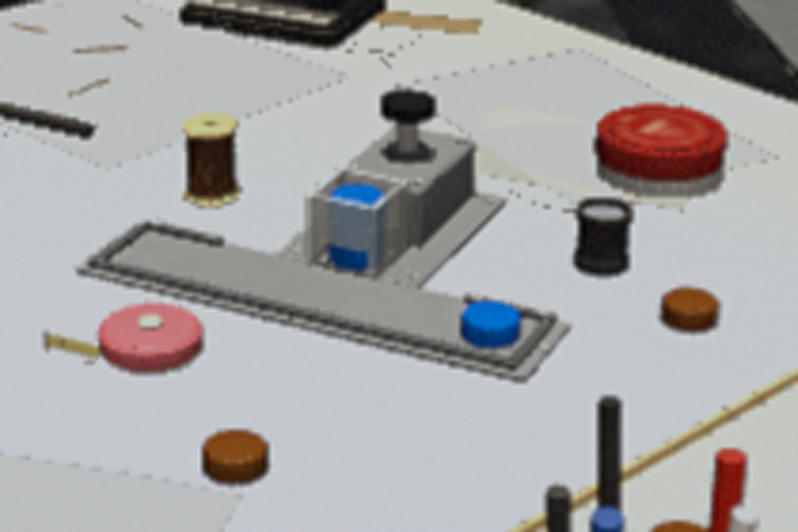

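The scene view agrees with the top view. The plunger head is at (287,187), the parked cap at (309,243), the spool and loupe stand clear, and the tape is in front of the fence. I'll refine with both cameras and work out the first move.

```bash
cat >> h.py <<'E'
from scipy.spatial.transform import Rotation as R
def rel(fp,p):  # target in feeder frame -> tool shift and turn
    o=ctrl.get_obs();M=R.from_rotvec(o["orientation"])
    t=F(p,[fp])[0];a=p[2];y=[np.cos(a),np.sin(a),0];z=[0,0,-1];x=np.cross(y,z)
    G=R.from_matrix(np.c_[x,y,z])
    print("shift",M.inv().apply(t-o["ee_pos"]).round(1),"turn",(M.inv()*G).as_rotvec().round(3),"target",t.round(1))
def fpos(p):
    o=ctrl.get_obs();d=o["ee_pos"]-[p[0],p[1],0];c,s=np.cos(p[2]),np.sin(p[2])
    return np.round([c*d[0]+s*d[1],-s*d[0]+c*d[1],d[2]],1)
E
python3 - <<'E'
from h import *
from scipy.optimize import least_squares
f=[(62,0,74),(0,0,40),(-68,116,8),(-68,-116,8),(-46,-98,16)]
u=np.array([(273,112),(328,254),(142,490),(625,318),(566,281)])/5+[184.6,134.6]
fs=[(62,0,74),(-68,116,8),(-68,-116,8)]
us=np.array([(408,103),(95,263),(520,366)])/3.8+[179.6,159.6]
k=lambda p:(proj("scene",F(p,fs))-us).ravel()
g=lambda p:np.r_[(proj("top",F(p,f))-u).ravel(),k(p)]
r=least_squares(g,[589,58,0.347],loss="soft_l1");p=r.x;print(p,np.round(g(p),1))
np.save("p.npy",p);rel((62,0,95),p)
E
```

```text
[5.88785893e+02 5.72194829e+01 3.51895079e-01] [ 0.4 -1.   0.3  0.   0.6  1.  -0.1 -0.4  1.   0.3 -0.9 -0.8  0.7 -0.9
 -4.6 -1.7]
shift [-606.3 -385.9  127.7] turn [0.    0.    0.964] target [647.   78.6  95. ]
```

```bash
python3 -m creep '[{"translation":[-50,-32,10],"angular":[0,0,0.1],"jaw":0},{"translation":[-100,-64,20],"angular":[0,0,0.25],"jaw":0},{"translation":[-150,-96,30],"angular":[0,0,0.4],"jaw":0},{"translation":[-200,-128,40],"angular":[0,0,0.55],"jaw":0},{"translation":[-250,-160,50],"angular":[0,0,0.7],"jaw":0},{"translation":[-300,-192,60],"angular":[0,0,0.85],"jaw":0},{"translation":[-350,-224,70],"angular":[0,0,0.964],"jaw":0},{"translation":[-400,-256,80],"angular":[0,0,0.964],"jaw":0}]'; python3 -c "
from h import *
p=np.load('p.npy');print(fpos(p));rel((62,0,95),p)"
```

```text
t: 1.75
ee_pos: [481.4, 254.8, 142.6]
orientation: [1.8, 2.575, 0.001]
ft_force: [0.0, 0.5, 0.2]
width: 11.3
grasp_force: 0.0
[-32.7 222.5 142.6]
shift [-222.4   94.9   47.7] turn [ 0.001 -0.    -0.001] target [647.   78.6  95. ]
```

```bash
python3 -m creep '[{"translation":[-55,24,5],"angular":[0,0,0],"jaw":0},{"translation":[-110,48,10],"angular":[0,0,0],"jaw":0},{"translation":[-165,72,15],"angular":[0,0,0],"jaw":0},{"translation":[-222,95,20],"angular":[0,0,0],"jaw":0},{"translation":[-222,95,48],"angular":[0,0,0],"jaw":0},{"translation":[-222,95,48],"angular":[0,0,0],"jaw":0},{"translation":[-222,95,48],"angular":[0,0,0],"jaw":0},{"translation":[-222,95,48],"angular":[0,0,0],"jaw":0}]'; python3 -c "
from h import *
p=np.load('p.npy');print(fpos(p));rel((62,0,95),p)
a=ctrl.get_image('scene')[130:270,180:390,::-1];b=ctrl.get_image('top')[120:250,180:330,::-1]
cv2.imwrite('pics/c2.png',np.hstack([cv2.resize(a,(400,300)),cv2.resize(b,(346,300))]))"
```

```text
t: 2.75
ee_pos: [646.1, 81.5, 95.9]
orientation: [1.796, 2.576, 0.002]
ft_force: [-0.2, 0.1, 0.3]
width: 0.5
grasp_force: 0.0
[62.2  3.  95.9]
shift [-3.  -0.2  0.9] turn [0.002 0.    0.001] target [647.   78.6  95. ]
```

View pics/c2.png

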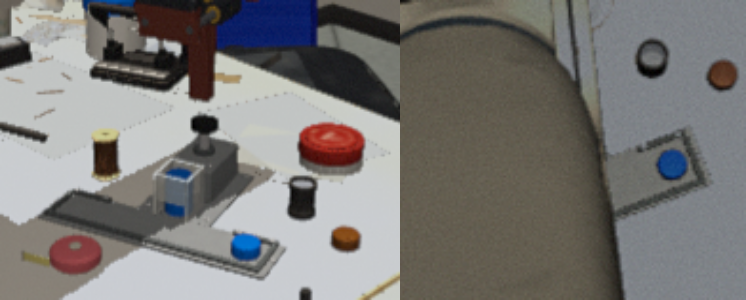

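The closed fingertips are right above the plunger head. Pressing now.

```bash
python3 -m creep '[{"translation":[-1,0,14],"angular":[0,0,0],"jaw":0},{"translation":[-2,0,20],"angular":[0,0,0],"jaw":0},{"translation":[-2,0,25],"angular":[0,0,0],"jaw":0},{"translation":[-2,0,30],"angular":[0,0,0],"jaw":0},{"translation":[-2,0,34],"angular":[0,0,0],"jaw":0},{"translation":[-2,0,38],"angular":[0,0,0],"jaw":0},{"translation":[-2,0,41],"angular":[0,0,0],"jaw":0},{"translation":[-2,0,42],"angular":[0,0,0],"jaw":0}]'; python3 -c "
from h import *
p=np.load('p.npy');print(fpos(p))"
```

```text
t: 3.85
ee_pos: [645.9, 78.9, 54.2]
orientation: [-1.797, -2.575, 0.001]
ft_force: [-10.0, -1.2, 25.2]
width: 0.8
grasp_force: 12.4
[61.1  0.6 54.2]
```

25 N is well above the 10 N spring, so it is on its stop. I'll press a touch more and hold, then lift straight up.

```bash
python3 -m creep '[{"translation":[0,0,0.5],"angular":[0,0,0],"jaw":0},{"translation":[0,0,0.5],"angular":[0,0,0],"jaw":0},{"translation":[0,0,-5],"angular":[0,0,0],"jaw":0},{"translation":[0,0,-11],"angular":[0,0,0],"jaw":0},{"translation":[0,0,-18],"angular":[0,0,0],"jaw":0},{"translation":[0,0,-30],"angular":[0,0,0],"jaw":0},{"translation":[0,0,-45],"angular":[0,0,0],"jaw":0},{"translation":[0,0,-60],"angular":[0,0,0],"jaw":0}]'; python3 -c "
from h import *
p=np.load('p.npy');print(fpos(p))
a=ctrl.get_image('scene')[160:300,180:390,::-1]
cv2.imwrite('pics/c3.png',cv2.resize(a,(798,532),interpolation=cv2.INTER_CUBIC))"
```

```text
t: 4.85
ee_pos: [646.7, 78.6, 113.7]
orientation: [1.798, 2.576, 0.0]
ft_force: [-0.1, -0.5, 0.2]
width: 0.8
grasp_force: 0.0
[6.180e+01 1.000e-01 1.137e+02]
```

View pics/c3.png

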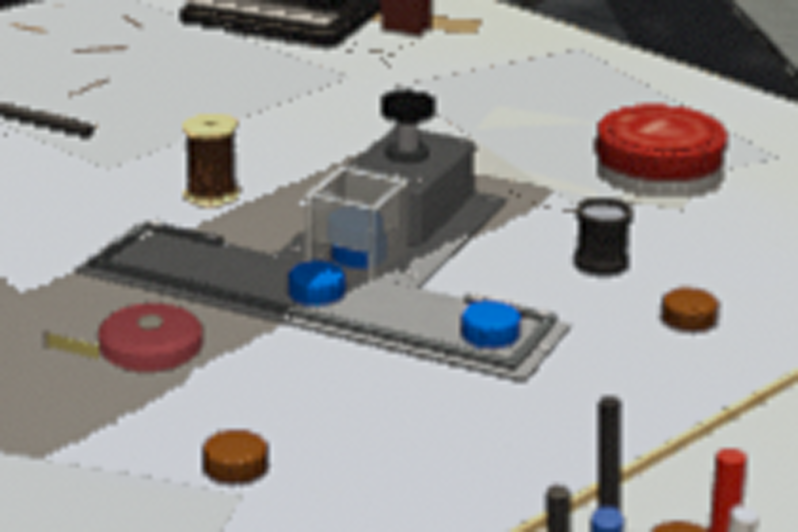

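One cap has come out to the channel at pixel (263,232). The plunger is up, and the two remaining caps have dropped in the magazine. I'll work out the cap's feeder position.

```bash
python3 -c "
from h import *
p=np.load('p.npy');c,s=np.cos(p[2]),np.sin(p[2])
for X,Y in((317,276),(491,316)):
    d=w('scene',(X/3.8+179.6,Y/3.8+159.6),16)-p[:2];print(c*d[0]+s*d[1],-s*d[0]+c*d[1])
rel((-47,-40,110),p);rel((-47,-40,10.5),p)
print(ctrl.get_obs()['t'])"
```

```text
-45.17715800687967 -2.8174612259684597
-43.72764622843267 -99.08516011603786
shift [ -39.9 -110.     5.6] turn [0.003 0.001 0.   ] target [558.5   3.5 110. ]
shift [ -39.8 -110.4  105.1] turn [0.003 0.001 0.   ] target [558.5   3.5  10.5]
4.9
```

```bash
python3 -m creep '[{"translation":[-20,-55,0],"angular":[0,0,0],"jaw":0.09},{"translation":[-40,-110,0],"angular":[0,0,0],"jaw":0.09},{"translation":[-40,-110,0],"angular":[0,0,0],"jaw":0.09},{"translation":[-40,-110,35],"angular":[0,0,0],"jaw":0.09},{"translation":[-40,-110,70],"angular":[0,0,0],"jaw":0.09},{"translation":[-40,-110,95],"angular":[0,0,0],"jaw":0.09},{"translation":[-40,-110,103],"angular":[0,0,0],"jaw":0.09},{"translation":[-40,-110,103],"angular":[0,0,0],"jaw":0.09}]'; python3 -c "
from h import *
p=np.load('p.npy');print(fpos(p))
a=ctrl.get_image('scene')[160:300,180:390,::-1]
cv2.imwrite('pics/c4.png',cv2.resize(a,(798,532),interpolation=cv2.INTER_CUBIC))"
```

```text
t: 5.9
ee_pos: [557.6, 3.5, 9.7]
orientation: [1.798, 2.576, 0.0]
ft_force: [0.4, -0.6, 0.2]
width: 7.7
grasp_force: 0.0
[-47.8 -39.7   9.7]
```

View pics/c4.png

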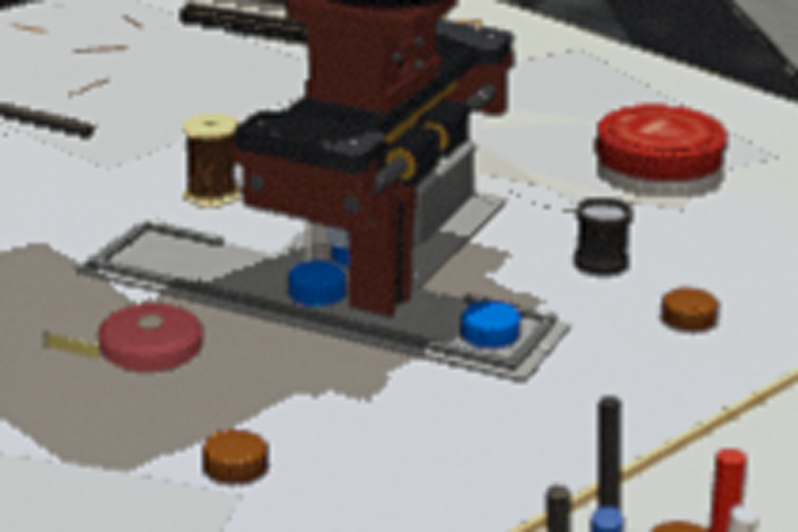

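Fingertips are in the channel beside the cap, on its -y side, at (275,240). The cap is undisturbed at (263,233), so I'll push along +y.

```bash
python3 -m creep '[{"translation":[8,1.5,0],"angular":[0,0,0],"jaw":0.09},{"translation":[16,1.5,0],"angular":[0,0,0],"jaw":0.09},{"translation":[26,1.5,0],"angular":[0,0,0],"jaw":0.09},{"translation":[36,1.5,0],"angular":[0,0,0],"jaw":0.09},{"translation":[48,1.5,0],"angular":[0,0,0],"jaw":0.09},{"translation":[60,1.5,0],"angular":[0,0,0],"jaw":0.09},{"translation":[72,1.5,0],"angular":[0,0,0],"jaw":0.09},{"translation":[84,1.5,0],"angular":[0,0,0],"jaw":0.09}]'; python3 -c "
from h import *
p=np.load('p.npy');print(fpos(p))
a=ctrl.get_image('scene')[160:300,180:390,::-1]
cv2.imwrite('pics/c5.png',cv2.resize(a,(798,532),interpolation=cv2.INTER_CUBIC))"
```

```text
t: 6.95
ee_pos: [529.1, 83.5, 9.7]
orientation: [1.798, 2.576, -0.0]
ft_force: [0.2, 0.1, 0.3]
width: 7.5
grasp_force: 0.1
[-46.9  45.2   9.7]
```

View pics/c5.png

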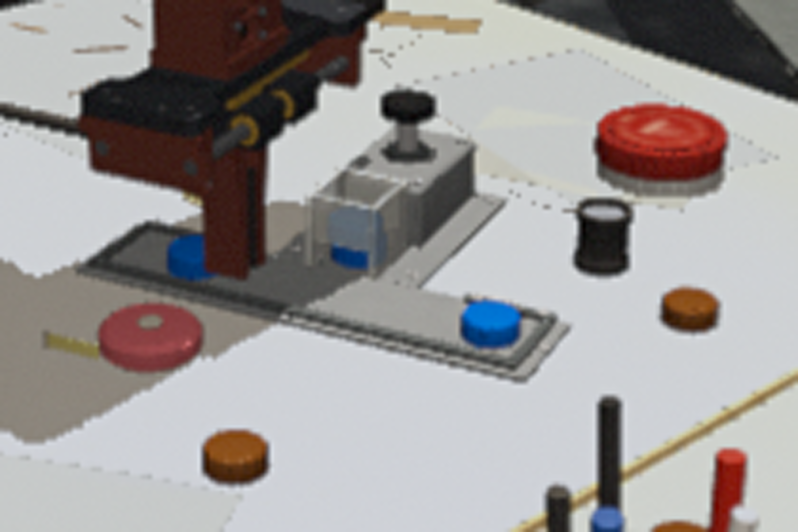

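The cap, at (230,228), is sliding cleanly in front of the fingertips. I'll continue slowly to the stop.

```bash
python3 -m creep '[{"translation":[7,0,0],"angular":[0,0,0],"jaw":0.09},{"translation":[13,0,0],"angular":[0,0,0],"jaw":0.09},{"translation":[18,0,0],"angular":[0,0,0],"jaw":0.09},{"translation":[22,0,0],"angular":[0,0,0],"jaw":0.09},{"translation":[25,0,0],"angular":[0,0,0],"jaw":0.09},{"translation":[27,0,0],"angular":[0,0,0],"jaw":0.09},{"translation":[28,0,0],"angular":[0,0,0],"jaw":0.09},{"translation":[29,0,0],"angular":[0,0,0],"jaw":0.09}]'; python3 -c "
from h import *
p=np.load('p.npy');print(fpos(p))"
python3 -m creep '[{"translation":[0.5,0,0],"angular":[0,0,0],"jaw":0.09},{"translation":[1,0,0],"angular":[0,0,0],"jaw":0.09},{"translation":[1,0,0],"angular":[0,0,0],"jaw":0.09},{"translation":[1.5,0,0],"angular":[0,0,0],"jaw":0.09},{"translation":[1.5,0,0],"angular":[0,0,0],"jaw":0.09},{"translation":[1.5,0,0],"angular":[0,0,0],"jaw":0.09},{"translation":[1.5,0,0],"angular":[0,0,0],"jaw":0.09},{"translation":[1.5,0,0],"angular":[0,0,0],"jaw":0.09}]'; python3 -c "
from h import *
p=np.load('p.npy');print(fpos(p))"
```

```text
t: 8.0
ee_pos: [519.5, 109.9, 9.7]
orientation: [1.798, 2.576, -0.0]
ft_force: [-0.3, 0.7, 0.1]
width: 7.8
grasp_force: 0.0
[-46.9  73.3   9.7]
t: 9.0
ee_pos: [518.9, 111.3, 9.7]
orientation: [-1.798, -2.576, 0.0]
ft_force: [0.3, 0.9, 0.0]
width: 7.8
grasp_force: 0.0
[-46.9  74.8   9.7]
```

No contact force yet, so I'll creep on in small steps.

```bash
python3 -m creep '[{"translation":[0.5,0,0],"angular":[0,0,0],"jaw":0.09},{"translation":[1,0,0],"angular":[0,0,0],"jaw":0.09},{"translation":[1.5,0,0],"angular":[0,0,0],"jaw":0.09},{"translation":[1.5,0,0],"angular":[0,0,0],"jaw":0.09},{"translation":[1.5,0,0],"angular":[0,0,0],"jaw":0.09},{"translation":[1.5,0,0],"angular":[0,0,0],"jaw":0.09},{"translation":[1.5,0,0],"angular":[0,0,0],"jaw":0.09},{"translation":[1.5,0,0],"angular":[0,0,0],"jaw":0.09}]'; python3 -c "
from h import *
p=np.load('p.npy');print(fpos(p))
a=ctrl.get_image('scene')[190:260,180:285,::-1]
cv2.imwrite('pics/c6.png',cv2.resize(a,(798,532),interpolation=cv2.INTER_CUBIC))"
```

```text
t: 10.0
ee_pos: [518.9, 112.2, 9.9]
orientation: [1.797, 2.576, 0.0]
ft_force: [1.9, -4.6, 2.3]
width: 8.1
grasp_force: 2.6
[-46.7  75.7   9.9]
```

View pics/c6.png

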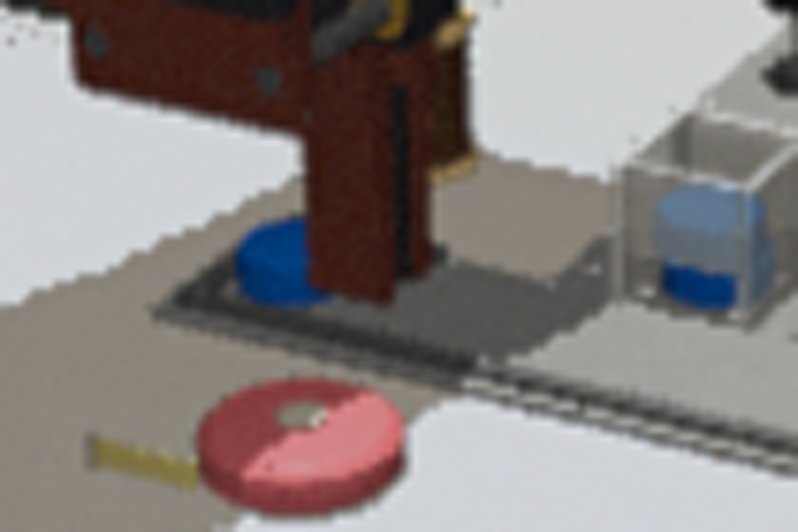

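About 5 N of reaction at the predicted position means the cap is against the end stop. I'll back off, lift, and check.

```bash
python3 -m creep '[{"translation":[-3,0,0],"angular":[0,0,0],"jaw":0.09},{"translation":[-10,0,0],"angular":[0,0,0],"jaw":0.09},{"translation":[-20,0,0],"angular":[0,0,0],"jaw":0.09},{"translation":[-20,0,-30],"angular":[0,0,0],"jaw":0.09},{"translation":[-20,0,-80],"angular":[0,0,0],"jaw":0.09},{"translation":[-20,0,-130],"angular":[0,0,0],"jaw":0.09},{"translation":[-20,0,-160],"angular":[0,0,0],"jaw":0.09},{"translation":[-20,0,-160],"angular":[0,0,0],"jaw":0.09}]'; python3 -c "
from h import *
p=np.load('p.npy');print(fpos(p))
a=ctrl.get_image('scene')[160:300,180:390,::-1]
cv2.imwrite('pics/c7.png',cv2.resize(a,(798,532),interpolation=cv2.INTER_CUBIC))"
```

```text
t: 11.05
ee_pos: [527.1, 93.7, 172.1]
orientation: [1.797, 2.573, 0.006]
ft_force: [0.3, 0.0, 0.3]
width: 7.9
grasp_force: 0.0
[-45.4  55.5 172.1]
```

View pics/c7.png

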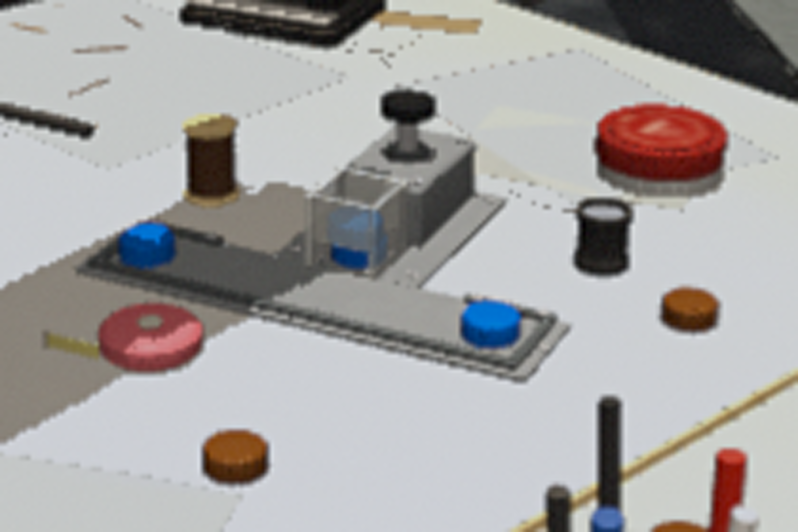

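The cap sits in the left bay at (218,224) and everything else is in place. I'll do a quick numeric check, then hand in.

```bash
python3 -c "
from h import *
p=np.load('p.npy');c,s=np.cos(p[2]),np.sin(p[2])
d=w('scene',(146/3.8+179.6,236/3.8+159.6),16)-p[:2];y=-s*d[0]+c*d[1];print(c*d[0]+s*d[1],y)
if abs(y-101)<5: print(ctrl.close_job())"
```

```text
-46.038445917348696 99.58541432875941
the job is handed in; nothing more can be done
None
```

The job is handed in: one full press pushed out a single blue cap, and I nudged it along to the left bay's end stop. It measured at feeder (-46, 99.6) mm against a target of (-46, 101) mm, and the last picture shows everything else where it was.

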